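# Feel for a crossed clamp screw on the seal carver's bench

## Robot

A 6-joint arm with a two-finger parallel gripper is mounted at the origin on the work surface. World frame = base frame: x ahead of the robot, y to its left, z up, the work surface at z = 0. Lengths are in m, angles in rad, forces in N, time in s.
With the tool pointing down it reaches from about 0.275 to 0.825 m from the base axis. Payload 5.2 kg.
Tool frame: the origin (TCP) lies on the mounting face of the last link; the fingertips stand 186 mm ahead of it and the grasp point (between the pads) lies 167 mm ahead of it; z points along the fingers, y is the line along which they close (so a half turn about z gives the same grasp; the last joint's range is limited). The gripper opens to 93 mm and grips with 3 to 60 N. Pads are 15 mm wide; open, the fingers measure 128 mm over their backs; the gripper's body (75 mm by 188 mm) begins 65 mm behind the grasp point.
Start: joints at [-1.544, 0.259, 1.535, -0, 1.348, -0.203], TCP at [0.125, -0.536, 0.405] pointing down, gripper open.
Joint ranges: [-3.14, 3.14], [-0.91, 2.08], [0.19, 2.58], [-1.22, 4.36], [0.22, 2.71], [-3.12, 3.12]. Speed limits (rad/s): [2.57, 2.57, 3.14, 3.14, 3.14, 3.14].

## Interface

Orientations are given as a rotation vector (axis times angle).
In Python, from station import sensors, optics, ticket, nets gives the robot as it stands.
- The arm moves only by the tool carry_out, never from a script. Its argument "steps" is a list of rows, each an object with "linear": the shift along the tool's x, y, z as a fraction of full scale, a list of three; "dr": the turn, a rotation vector about the tool's x, y, z as a fraction of full scale, a list of three. In form: [{"linear": [dx, dy, dz], "dr": [wx, wy, wz]}, ...]. A call has 1 to 20 rows; each row shifts and turns the commanded pose from where the row before left it, along the tool's axes as they then stand; what a row does not reach is not made up. Full scale, the value 1, is 30 mm for a shift and 0.15 rad for a turn. A row lasts 1/8 s, in which the tool goes at most 62.5 mm and 10.7 degrees, less where a joint would pass 70% of its speed; a pose out of reach is approached as far as the arm can. A call with a number of a shift or a turn outside -1 to 1 is refused whole. A call with a gripper value outside its range is refused whole. "grip" is the opening, from -1 (shut) to 1 (fully open), so that 0 is half open, set as the call begins (left out, the last holds). The fingers move at their own pace and stop on an object; "force" is the grip in N (left out, the last holds). Time passes only in rows, so rows that do not move let the fingers close. It gives the time, the measured TCP pose, the force, the opening and the grip force at its end, in the units of the state.
- sensors.observe(): the state, without advancing time (a new reading comes with each control period).
- optics.get_image(name): name is "side" or "top"; returns a dict with "frame" (400x640x3 uint8, red, green, blue), "fx", "fy", "cx", "cy" (pixels), "R" (3x3) and "t" (3): a world point X has camera coordinates R X + t. Camera axes: x right, y down, z forward; pixel columns grow to the right and rows downward; lengths in m; the calibration is good to about 2 mm. A picture is of the moment at which its call begins. There is no depth.
- ticket.hand_in(): hands the job in; it is judged then, once.
Trained networks look in a picture, given as the dict that the camera call returned (one of the last four; its "shot" number tells which), for a name from the list of things; names that differ only in an ending like _2 or _b are one class to them, and where a whole thing is asked for, a point or a joint stands for the part that bears it (a point fixed in the world has none). Each returns a list of dicts, best first, with "score" (0 to 1); they miss things now and then, are a little off and sometimes report something else, mostly with a low value. They report only what shows in the picture. A call takes as long as a camera call.
- nets.recognise(picture, label): "extent" ([left, top, right, bottom] as shares, 0 to 1, of the picture: columns of its width, rows of its height, round what is visible of it).
The state is a dict: "time_s": time; "qpos": joint angles; "joint_velocities": joint speeds; "joint_torque": joint torques, N m; "tcp_pos": TCP position; "ee_rot": TCP orientation; "wrist_force": force on the tool from outside, world axes, zero at the start; "ft_torque": the same for the moment, N m; "finger_gap": finger opening in m; "finger_force": force on a finger pad.
Only numpy, scipy, OpenCV 4.12 (cv2) and the standard library are available. Lean on these libraries where they do the work, as an engineer would, in place of code of your own. Each camera call takes 0.05 s, during which the arm holds its last target. There are 200 camera calls.

## Task

The wing screw of one hold-down clamp was started crooked. Turn its wing head gently clockwise (seen from above) until you clearly feel it bind, stop there without forcing it, then turn it back to the position where it stood and let go. Leave the round knob of the other clamp as it is set.

Things in the scene. Friction and masses are not known exactly. Their poses are not given: they have to be found in the camera images.
- wing_grip (a point): Middle of the wing head to turn, on its upright screw axis, 82 mm above the bench: a dark steel bar 50 mm long, 13 mm thick, 26 mm high (ears 4 mm higher), on a 10 mm stem, 20 mm above the clamp's strap. x along the wings, y across them (pinch along y), z up. Its clamp, a wooden block 160 x 90 mm holding a stone, is fixed and all below 52 mm; it may be on either side, yaw within 0.5 rad.
- wing_tip (a point): End of one wing, 24 mm from wing_grip along its x, same height. Clockwise from above lessens its yaw. From where it stands the head turns freely (0.02 N m) for 0.4 to 1.1 rad clockwise, different each time; there the crossed thread stops the screw and only the springy head gives further. Turning back is free.
- wing (a joint): Springy twist of the wing head against its screw, rad: how hard it is being turned. 0 untouched, under 0.05 while running freely, then 1 rad per 0.8 N m once the thread binds (clockwise positive). From 0.12 rad (0.1 N m) it clearly binds; beyond 0.5 rad (0.4 N m) it is forced and the thread spoilt. Springs back to 0 when let go.
- round_knob (a joint): Angle (rad, 0 at the start, clockwise positive) of the round knob, 38 mm across and 26 mm high, with a fluted rim, on the other clamp, which is otherwise the same. It is tight and stays as it is.

How it is judged:
On the way:
1. the wing head is turned clockwise until the screw clearly binds (value of joint wing above 0.12 rad), for 0.1 s.
At the end, for the whole second after the job is handed in: After it has bound, the wing head is back where it stood at the start (the end of the wing within 10 mm, about 24 degrees) and free of twist (distance of wing_tip from where it was at the start of the episode below 0.01 m and value of joint wing between -0.08 and 0.08 rad); the robot touches nothing.
It fails at once if the bound screw is forced: the wing head is twisted beyond 0.5 rad (0.4 N m) (value of joint wing above 0.5 rad).
It fails at once if the round knob of the other clamp is turned by more than 0.15 rad (value of joint round_knob above 0.15 rad or value of joint round_knob below -0.15 rad).
It also fails if it takes over 40 s, if anything falls off the work surface, if the arm or the gripper's body presses on something with over 40 N, if the wrist force passes 120 N, or if a joint passes its speed limit or range.

## Working session

There is one attempt and no reset: what is moved stays moved. The work goes in short steps, Python scripts to look and compute and a tool call to move; the robot and the scene stay as the last step left them, time stands still between calls to the robot, and variables do not carry over. Pictures are saved under pics/ and viewed, at most 10 in all, crops included, and the job is handed in when it is done.

Besides the shell and the picture viewer there is one more tool, called after ">>>" as name(argument=value, ...), one argument or row to a line, values as JSON. carry_out: Moves the arm, as the interface text tells. Its arguments: {"type":"object","properties":{"steps":{"type":"array"},"grip":{"type":"number"},"force":{"type":"number"}},"required":["steps"]}

```bash
mkdir -p pics
python3 - <<'E'
from station import sensors, optics, nets
import cv2,numpy as np
s=sensors.observe();print({k:np.round(v,3).tolist() for k,v in s.items()})
for n in("top","side"):
    p=optics.get_image(n);cv2.imwrite(f"pics/{n}0.png",p["frame"][:,:,::-1])
    print(n,p["fx"],p["fy"],p["cx"],p["cy"],np.round(p["R"],4).tolist(),np.round(p["t"],4).tolist())
    for l in("wing_grip","wing_tip","round_knob"):
        print(l,[(round(d["score"],2),(np.array(d["extent"])*[640,400,640,400]).round(1).tolist()) for d in nets.recognise(p,l)[:3]])
E
```

```text
{'time_s': 0.0, 'qpos': [-1.544, 0.259, 1.536, 0.0, 1.348, -0.203], 'joint_velocities': [0.001, -0.001, 0.001, -0.001, 0.0, -0.001], 'joint_torque': [0.001, -43.731, -28.4, 0.072, 0.042, -0.0], 'tcp_pos': [0.125, -0.535, 0.404], 'ee_rot': [-3.119, -0.36, -0.0], 'wrist_force': [0.791, -0.111, -0.024], 'ft_torque': [-0.01, 0.01, 0.026], 'finger_force': 0.0, 'finger_gap': 0.093}
top 404.7861783509585 404.7861783509585 319.2197600917678 201.92947883030217 [[-0.0258, -0.9995, 0.0187], [-0.9931, 0.0235, -0.1146], [0.1141, -0.0216, -0.9932]] [-0.007, 0.5676, 0.6896]
wing_grip [(0.88, [401.8, 207.6, 429.3, 229.5])]
wing_tip []
round_knob [(0.9, [224.5, 160.2, 248.7, 185.6])]
side 497.9975204830149 497.9975204830149 323.68890577558136 191.17526728249823 [[-0.9992, -0.0397, -0.0099], [-0.0109, 0.4913, -0.8709], [0.0394, -0.8701, -0.4913]] [0.5676, 0.1082, 0.8959]
wing_grip [(0.52, [336.9, 156.6, 363.2, 175.3])]
wing_tip []
round_knob [(0.77, [278.4, 236.9, 307.3, 266.9])]
```

View pics/top0.png

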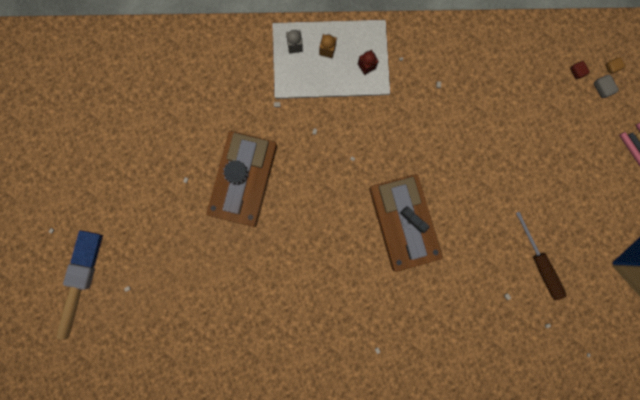

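View pics/side0.png

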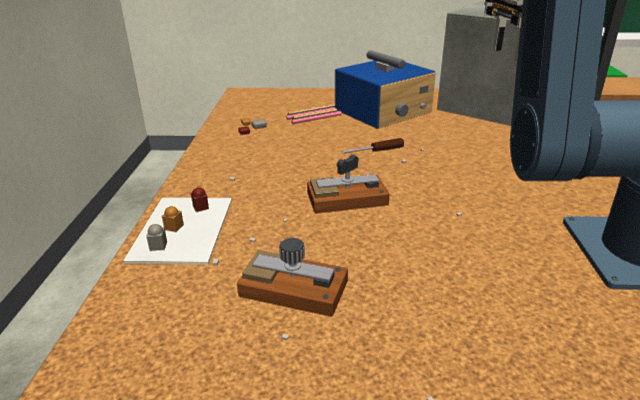

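The top view shows the wing head at about (415,219), on the right-hand clamp, with its wings running upper-left to lower-right. The round knob is at (236,172) on the left clamp. The side view shows the wing at (347,164).

```bash
cat > h.py <<'E'
import numpy as np,cv2
from station import sensors, optics, nets
def ray(p,u,v,z):
    R=np.array(p["R"]);t=np.array(p["t"]);c=-R.T@t
    d=R.T@np.array([(u-p["cx"])/p["fx"],(v-p["cy"])/p["fy"],1]);return c+d*(z-c[2])/d[2]
def proj(p,X):
    q=np.array(p["R"])@X+p["t"];return q[:2]/q[2]*p["fx"]+[p["cx"],p["cy"]]
E
python3 - <<'E'
from h import *
for n,(a,b,c,d) in {"top":(395,200,437,238),"side":(325,148,375,195)}.items():
    p=optics.get_image(n);f=p["frame"][b:d,a:c]
    g=cv2.resize(f,None,fx=10,fy=10,interpolation=cv2.INTER_CUBIC);cv2.imwrite(f"pics/{n}1.png",g[:,:,::-1])
    m=(f.max(2)<75).astype(np.uint8);
    k,l,st,ce=cv2.connectedComponentsWithStats(m);i=1+st[1:,4].argmax();ys,xs=np.where(l==i)
    r=cv2.minAreaRect(np.c_[xs+a,ys+b].astype(np.float32));bx=cv2.boxPoints(r);print(n,st[i],ce[i]+[a,b],r)
    if n=="top":
        e=[(bx[j]+bx[(j+1)%4])/2 for j in range(4)]
        for z in(.082,.095):
            P=[ray(p,*q,z) for q in e];print(z,np.round(P,4).tolist(),"c",ray(p,*r[0],z))
            for j in(0,1):
                w=P[j]-P[j+2];print(np.linalg.norm(w),np.arctan2(w[1],w[0]))
        C=ray(p,*r[0],.09)
    else:print("proj",proj(p,C),proj(p,C-[0,0,.008]))
E
```

```text
top [  5   7  29  26 344] [414.40697674 219.7877907 ] ((414.3597717285156, 220.05430603027344), (32.08648681640625, 11.569971084594727), 42.27368927001953)
0.082 [[0.5461, -0.1583, 0.082], [0.5346, -0.184, 0.082], [0.5092, -0.196, 0.082], [0.5207, -0.1703, 0.082]] c [ 0.52760416 -0.17715353  0.082     ]
0.05270057442236138 0.797071418458919
0.019542287906817248 -0.7791439813529564
0.095 [[0.5449, -0.1553, 0.095], [0.5336, -0.1806, 0.095], [0.5088, -0.1922, 0.095], [0.52, -0.1671, 0.095]] c [ 0.52677306 -0.17381282  0.095     ]
0.05167512814883722 0.7970714184589189
0.019162034626282246 -0.7791439813529552
side [ 12   7  21  19 246] [347.20731707 164.82926829] ((347.5, 164.5), (13.130645751953125, 23.372549057006836), 66.80140686035156)
proj [346.53854659 161.07156068] [346.48942152 164.55960802]
```

View pics/top1.png

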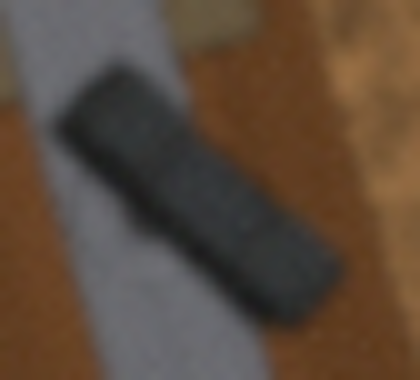

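>>> carry_out(
  steps=[
    {"linear": [0.88, -0.48, 0], "dr": [0, 0, 0]},
    {"linear": [0.88, -0.48, 0], "dr": [0, 0, 0]},
    {"linear": [0.88, -0.48, 0], "dr": [0, 0, 0]},
    {"linear": [0.88, -0.48, 0], "dr": [0, 0, 0]},
    {"linear": [0.88, -0.48, 0], "dr": [0, 0, 0]},
    {"linear": [0.88, -0.48, 0], "dr": [0, 0, 0]},
    {"linear": [0.88, -0.48, 0], "dr": [0, 0, 0]},
    {"linear": [0.88, -0.48, 0], "dr": [0, 0, 0]},
    {"linear": [0.88, -0.48, 0], "dr": [0, 0, 0]},
    {"linear": [0.88, -0.48, 0], "dr": [0, 0, 0]},
    {"linear": [0.88, -0.48, 0], "dr": [0, 0, 0]},
    {"linear": [0.88, -0.48, 0], "dr": [0, 0, 0]},
    {"linear": [0.88, -0.48, 0], "dr": [0, 0, 0]},
    {"linear": [0.88, -0.48, 0], "dr": [0, 0, 0]},
    {"linear": [0.88, -0.48, 0], "dr": [0, 0, 0]},
    {"linear": [0.88, -0.48, 0], "dr": [0, 0, 0]},
    {"linear": [0.88, -0.48, 0], "dr": [0, 0, 0]},
    {"linear": [0.88, -0.48, 0], "dr": [0, 0, 0]},
  ],
  grip=0.1,
)

```text
time_s: 2.75
tcp_pos: [0.5297, -0.1742, 0.4048]
ee_rot: [3.121, 0.36, 0.0]
wrist_force: [-0.3, 0.4, 0.8]
finger_gap: 0.0508
finger_force: 0.0
```

>>> carry_out(
  steps=[
    {"linear": [0, 0, 0], "dr": [0, 0, -0.76]},
    {"linear": [0, 0, 0], "dr": [0, 0, -0.76]},
    {"linear": [0, 0, 0], "dr": [0, 0, -0.76]},
    {"linear": [0, 0, 0], "dr": [0, 0, -0.76]},
    {"linear": [0, 0, 0], "dr": [0, 0, -0.76]},
    {"linear": [0, 0, 0], "dr": [0, 0, 0]},
  ],
)

```text
time_s: 3.5
tcp_pos: [0.529, -0.1749, 0.4048]
ee_rot: [2.894, 1.222, 0.0]
wrist_force: [-0.4, -0.1, -0.5]
finger_gap: 0.0511
finger_force: 0.0
```

```bash
cat >> h.py <<'E'
from scipy.spatial.transform import Rotation as Ro
def st(goal=None,yaw=None):
    s=sensors.observe();R=Ro.from_rotvec(s["ee_rot"]).as_matrix()
    print("t",s["time_s"],"tcp",np.round(s["tcp_pos"],4),"yaw",round(np.arctan2(R[1,0],R[0,0]),4),"z",np.round(R[:,2],3),"q",np.round(s["qpos"],3),"F",np.round(s["wrist_force"],2),"T",np.round(s["ft_torque"],3),"gap",s["finger_gap"],s["finger_force"])
    if goal is not None: print("shift units",R.T@(np.array(goal)-s["tcp_pos"])/.03,"dz",(np.arctan2(R[1,0],R[0,0])-yaw)/.15)
E
python3 -c "
from h import *
st([.527,-.1755,.250],.79)"
```

```text
t 3.5 tcp [ 0.529  -0.1749  0.4048] yaw 0.7988 z [ 0.  0. -1.] q [-0.52   0.271  1.518  0.     1.352  0.252] F [-0.4  -0.05 -0.5 ] T [-0.109 -0.058 -0.025] gap 0.05113480856004419 0.0
shift units [-0.05960207 -0.03314214  5.15867315] dz 0.058393640892366136
```

>>> carry_out(
  steps=[
    {"linear": [-0.06, -0.03, 0.8], "dr": [0, 0, 0.05]},
    {"linear": [0, 0, 0.8], "dr": [0, 0, 0]},
    {"linear": [0, 0, 0.8], "dr": [0, 0, 0]},
    {"linear": [0, 0, 0.8], "dr": [0, 0, 0]},
    {"linear": [0, 0, 0.5], "dr": [0, 0, 0]},
    {"linear": [0, 0, 0], "dr": [0, 0, 0]},
  ],
)

```text
time_s: 4.25
tcp_pos: [0.5268, -0.1755, 0.2928]
ee_rot: [-2.897, -1.21, 0.002]
wrist_force: [0.2, 0.1, 1.1]
finger_gap: 0.0512
finger_force: 0.0
```

Run:
```python
from h import *
st([.527,-.1755,.250],.79)
ims=[]
for n,(a,b,c,d) in {"top":(375,180,455,260),"side":(310,110,390,190)}.items():
    p=optics.get_image(n);ims.append(cv2.resize(p["frame"][b:d,a:c],(400,400),interpolation=cv2.INTER_CUBIC))
cv2.imwrite("pics/near.png",np.hstack(ims)[:,:,::-1])
```

```text
t 4.25 tcp [ 0.5268 -0.1755  0.2928] yaw 0.7912 z [-0.002  0.001 -1.   ] q [-0.522  0.368  1.674 -0.     1.102  0.257] F [0.17 0.08 1.1 ] T [-0.018 -0.051 -0.026] gap 0.051175135952791495 0.0
shift units [0.00466378 0.00848851 1.4266406 ] dz 0.008005149824679147
```

View pics/near.png

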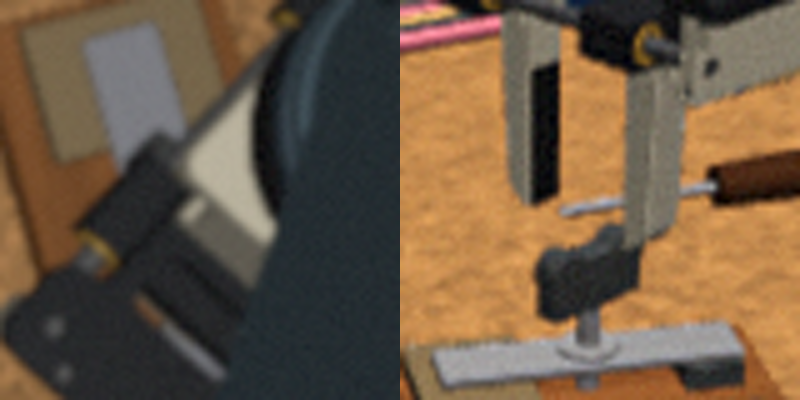

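The side view shows the two fingers on either side of the wing, centred on it, so I'll lower and close gently.

>>> carry_out(
  steps=[
    {"linear": [0, 0, 0.7], "dr": [0, 0, 0]},
    {"linear": [0, 0, 0.7], "dr": [0, 0, 0]},
    {"linear": [0, 0, 0], "dr": [0, 0, 0]},
  ],
)

```text
time_s: 4.72
tcp_pos: [0.5269, -0.1755, 0.2515]
ee_rot: [-2.897, -1.211, 0.001]
wrist_force: [-0.4, 1.3, 0.4]
finger_gap: 0.0513
finger_force: 0.0
```

>>> carry_out(
  steps=[
    {"linear": [0, 0, 0], "dr": [0, 0, 0]},
    {"linear": [0, 0, 0], "dr": [0, 0, 0]},
    {"linear": [0, 0, 0], "dr": [0, 0, 0]},
    {"linear": [0, 0, 0], "dr": [0, 0, 0]},
    {"linear": [0, 0, 0], "dr": [0, 0, 0]},
  ],
  grip=-1,
  force=20,
)

```text
time_s: 5.35
tcp_pos: [0.5274, -0.1758, 0.2521]
ee_rot: [2.897, 1.212, 0.001]
wrist_force: [1.0, -0.3, 1.1]
finger_gap: 0.0129
finger_force: 20.0
```

```bash
python3 -c "
from h import *
st([.527,-.1755,.250],.79);import time
for i in range(4): optics.get_image('side'); print(sensors.observe()['ft_torque'],sensors.observe()['wrist_force'])"
```

```text
t 5.35 tcp [ 0.5274 -0.1758  0.2521] yaw 0.7922 z [ 0.001 -0.001 -1.   ] q [-0.522  0.416  1.716 -0.     1.008  0.256] F [ 0.98 -0.26  1.11] T [-0.17  -0.149 -0.05 ] gap 0.012875756257900575 19.998372495174408
shift units [-0.00147183 -0.01521873  0.06966628] dz 0.01490665482183647
[-0.16176027 -0.12069123 -0.00935005] [ 0.24692648 -1.12853996  0.35661738]
[-0.18575773 -0.15518499 -0.02530355] [ 0.67550191 -1.42488939  1.27048447]
[-0.22690371 -0.19141687  0.03015989] [ 1.42390788 -0.56754352  0.61747272]
[-0.22416276 -0.20120802 -0.00905214] [ 0.65720651 -0.74706783  2.67421645]
```

>>> carry_out(
  steps=[
    {"linear": [0, 0, 0], "dr": [0, 0, 0.5]},
    {"linear": [0, 0, 0], "dr": [0, 0, 0.5]},
    {"linear": [0, 0, 0], "dr": [0, 0, 0.5]},
    {"linear": [0, 0, 0], "dr": [0, 0, 0.5]},
    {"linear": [0, 0, 0], "dr": [0, 0, 0]},
  ],
)

```text
time_s: 6.18
tcp_pos: [0.5274, -0.1758, 0.2521]
ee_rot: [3.046, 0.766, 0.001]
wrist_force: [1.4, -2.1, 2.3]
finger_gap: 0.0132
finger_force: 20.0
```

```bash
cat >> h.py <<'E'
def tq(n=6):
    st();v=[]
    for i in range(n): optics.get_image('side'); s=sensors.observe();v.append(np.r_[s['ft_torque'],s['wrist_force']])
    print("mean",np.round(np.mean(v,0),3),"sd",np.round(np.std(v,0),3))
E
python3 -c "
from h import *
tq()"
```

```text
t 6.175 tcp [ 0.5274 -0.1758  0.2521] yaw 0.493 z [ 0.001 -0.001 -1.   ] q [-0.522  0.416  1.716 -0.     1.008  0.555] F [ 1.38 -2.14  2.27] T [-0.26  -0.293 -0.017] gap 0.013171511953188655 19.999586641788483
mean [-0.392 -0.38   0.019  2.136 -2.009  2.603] sd [0.032 0.063 0.034 0.568 0.573 0.371]
```

>>> carry_out(
  steps=[
    {"linear": [0, 0, 0], "dr": [0, 0, 0.5]},
    {"linear": [0, 0, 0], "dr": [0, 0, 0.4]},
    {"linear": [0, 0, 0], "dr": [0, 0, 0]},
  ],
)

```text
time_s: 6.85
tcp_pos: [0.5274, -0.1759, 0.2521]
ee_rot: [3.09, 0.559, 0.002]
wrist_force: [3.1, -2.7, 3.1]
finger_gap: 0.0127
finger_force: 20.0
```

```bash
python3 -c "
from h import *
tq()"
```

```text
t 6.85 tcp [ 0.5274 -0.1759  0.2521] yaw 0.3582 z [ 0.001 -0.001 -1.   ] q [-0.522  0.416  1.716 -0.     1.008  0.69 ] F [ 3.12 -2.73  3.12] T [-0.521 -0.477  0.026] gap 0.012720796454388051 19.99957501888275
mean [-0.61  -0.583  0.028  3.243 -3.401  3.552] sd [0.047 0.032 0.009 0.461 0.428 0.646]
```

>>> carry_out(
  steps=[
    {"linear": [0, 0, 0], "dr": [0, 0, 0.4]},
    {"linear": [0, 0, 0], "dr": [0, 0, 0.4]},
    {"linear": [0, 0, 0], "dr": [0, 0, 0]},
  ],
)

```text
time_s: 7.52
tcp_pos: [0.5274, -0.1759, 0.2521]
ee_rot: [3.119, 0.371, 0.002]
wrist_force: [3.9, -3.6, 3.3]
finger_gap: 0.013
finger_force: 20.0
```

```bash
python3 -c "
from h import *
tq()"
```

```text
t 7.525 tcp [ 0.5274 -0.1759  0.2521] yaw 0.2371 z [ 0.001 -0.001 -1.   ] q [-0.522  0.416  1.716 -0.     1.008  0.811] F [ 3.88 -3.61  3.28] T [-0.664 -0.654  0.094] gap 0.013008858119637968 19.999598264694214
mean [-0.679 -0.651  0.018  3.845 -3.969  3.88 ] sd [0.009 0.011 0.022 0.481 0.487 0.402]
```

>>> carry_out(
  steps=[
    {"linear": [0, 0, 0], "dr": [0, 0, 0.4]},
    {"linear": [0, 0, 0], "dr": [0, 0, 0.4]},
    {"linear": [0, 0, 0], "dr": [0, 0, 0]},
  ],
)

```text
time_s: 8.2
tcp_pos: [0.5274, -0.1759, 0.2521]
ee_rot: [3.135, 0.184, 0.002]
wrist_force: [3.7, -4.0, 3.5]
finger_gap: 0.0125
finger_force: 20.0
```

```bash
python3 -c "
from h import *
tq()"
```

```text
t 8.2 tcp [ 0.5274 -0.1759  0.2521] yaw 0.1172 z [ 0.001 -0.001 -1.   ] q [-0.522  0.416  1.716 -0.     1.008  0.931] F [ 3.72 -3.97  3.48] T [-0.675 -0.639  0.088] gap 0.01254727376873245 20.00862568616867
mean [-0.712 -0.634  0.101  3.606 -3.728  3.6  ] sd [0.03  0.037 0.026 0.12  0.403 0.432]
```

Binding has begun at about 0.10 N m. One more small step will make it clear.

>>> carry_out(
  steps=[
    {"linear": [0, 0, 0], "dr": [0, 0, 0.4]},
    {"linear": [0, 0, 0], "dr": [0, 0, 0.4]},
    {"linear": [0, 0, 0], "dr": [0, 0, 0]},
  ],
)

```text
time_s: 8.88
tcp_pos: [0.5274, -0.1759, 0.2521]
ee_rot: [3.141, -0.004, 0.002]
wrist_force: [3.2, -3.2, 3.5]
finger_gap: 0.0129
finger_force: 20.0
```

```bash
python3 -c "
from h import *
tq(8)"
```

```text
t 8.875 tcp [ 0.5274 -0.1759  0.2521] yaw -0.0025 z [ 0.001 -0.001 -1.   ] q [-0.522  0.416  1.716 -0.     1.008  1.051] F [ 3.22 -3.17  3.45] T [-0.755 -0.684  0.229] gap 0.012871707150252942 20.032980144023895
mean [-0.71  -0.637  0.2    3.433 -3.947  3.712] sd [0.021 0.036 0.037 0.329 0.474 0.52 ]
```

It clearly binds now at 0.20 N m (about 0.25 rad). I'll turn it back by 0.795 rad, which is 5.3 units.

>>> carry_out(
  steps=[
    {"linear": [0, 0, 0], "dr": [0, 0, -0.5]},
    {"linear": [0, 0, 0], "dr": [0, 0, -0.5]},
    {"linear": [0, 0, 0], "dr": [0, 0, -0.5]},
    {"linear": [0, 0, 0], "dr": [0, 0, -0.5]},
    {"linear": [0, 0, 0], "dr": [0, 0, -0.5]},
    {"linear": [0, 0, 0], "dr": [0, 0, -0.5]},
    {"linear": [0, 0, 0], "dr": [0, 0, -0.5]},
    {"linear": [0, 0, 0], "dr": [0, 0, -0.5]},
    {"linear": [0, 0, 0], "dr": [0, 0, -0.5]},
    {"linear": [0, 0, 0], "dr": [0, 0, -0.5]},
    {"linear": [0, 0, 0], "dr": [0, 0, -0.3]},
    {"linear": [0, 0, 0], "dr": [0, 0, 0]},
  ],
)

```text
time_s: 10.78
tcp_pos: [0.5273, -0.1758, 0.2521]
ee_rot: [2.898, 1.212, 0.001]
wrist_force: [4.0, -4.6, 4.7]
finger_gap: 0.0129
finger_force: 20.0
```

```bash
python3 -c "
from h import *
tq(3)"
```

```text
t 10.775 tcp [ 0.5273 -0.1758  0.2521] yaw 0.7921 z [ 0.001 -0.001 -1.   ] q [-0.522  0.416  1.716 -0.     1.008  0.256] F [ 3.99 -4.55  4.68] T [-0.738 -0.647 -0.028] gap 0.012945082809159953 19.9980291724205
mean [-0.73  -0.716 -0.01   3.576 -3.672  4.484] sd [0.023 0.046 0.011 0.368 0.624 0.432]
```

Back at the starting yaw. I'll open, lift, and move the arm clear of the view.

>>> carry_out(
  steps=[
    {"linear": [0, 0, 0], "dr": [0, 0, 0]},
    {"linear": [0, 0, 0], "dr": [0, 0, 0]},
    {"linear": [0, 0, 0], "dr": [0, 0, 0]},
    {"linear": [0, 0, 0], "dr": [0, 0, 0]},
    {"linear": [0, 0, -0.8], "dr": [0, 0, 0]},
    {"linear": [0, 0, -0.8], "dr": [0, 0, 0]},
    {"linear": [0, 0, -0.8], "dr": [0, 0, 0]},
    {"linear": [0, 0, -0.8], "dr": [0, 0, 0]},
    {"linear": [0, 0, -0.8], "dr": [0, 0, 0]},
    {"linear": [-0.4, 0.9, 0], "dr": [0, 0, 0]},
    {"linear": [-0.4, 0.9, 0], "dr": [0, 0, 0]},
    {"linear": [-0.4, 0.9, 0], "dr": [0, 0, 0]},
    {"linear": [-0.4, 0.9, 0], "dr": [0, 0, 0]},
    {"linear": [-0.4, 0.9, 0], "dr": [0, 0, 0]},
    {"linear": [-0.4, 0.9, 0], "dr": [0, 0, 0]},
    {"linear": [-0.4, 0.9, 0], "dr": [0, 0, 0]},
    {"linear": [-0.4, 0.9, 0], "dr": [0, 0, 0]},
    {"linear": [-0.4, 0.9, 0], "dr": [0, 0, 0]},
    {"linear": [0, 0, 0], "dr": [0, 0, 0]},
  ],
  grip=0.1,
)

```text
time_s: 13.3
tcp_pos: [0.6241, -0.4249, 0.3703]
ee_rot: [-2.898, -1.209, 0.001]
wrist_force: [0.1, 0.5, -0.5]
finger_gap: 0.0514
finger_force: 0.0
```

Run:
```python
from h import *
st()
p=optics.get_image("top");a,b,c,d=395,200,437,238;f=p["frame"][b:d,a:c]
m=(f.max(2)<75).astype(np.uint8);k,l,s,ce=cv2.connectedComponentsWithStats(m);i=1+s[1:,4].argmax();ys,xs=np.where(l==i)
print(s[i],ce[i]+[a,b],cv2.minAreaRect(np.c_[xs+a,ys+b].astype(np.float32)))
g=np.hstack([cv2.resize(f,(400,362),interpolation=cv2.INTER_CUBIC)[:,:,::-1],cv2.resize(cv2.imread("pics/top1.png"),(400,362))]);cv2.imwrite("pics/end.png",g)
```

```text
t 13.3 tcp [ 0.6241 -0.4249  0.3703] yaw 0.7905 z [-0.001  0.001 -1.   ] q [-0.745  0.659  0.99  -0.     1.494  0.035] F [ 0.1   0.48 -0.51] T [-0.016  0.024 -0.004] gap 0.05140886854956699 0.0
[  5   7  29  26 344] [414.37209302 219.75581395] ((414.3626403808594, 220.06552124023438), (32.048736572265625, 11.587285041809082), 42.709388732910156)
```

View pics/end.png

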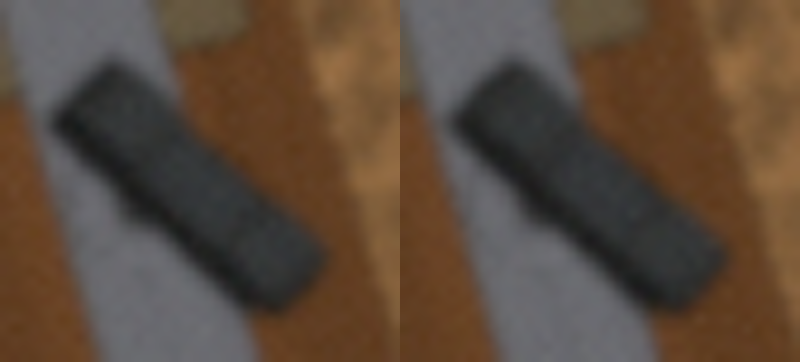

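The wing head looks the same as at the start: its angle differs by 0.4° and its centre is at (414.4, 220.1). The arm is clear of everything.

```bash
python3 -c "
from station import ticket
print(ticket.hand_in())"
```

```text
the job is handed in; nothing more can be done
None
```

I turned the wing screw clockwise until it clearly bound at about 0.20 N m (roughly 0.25 rad of twist), turned it back to within about 0.4° of its start angle, released it with the round knob untouched, and handed the job in; no verdict was shown.

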